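# Bolt down the topping bin and hold its self-closing lid open

### The arm

A 7-joint arm with a two-finger parallel gripper is mounted at the origin on a cart in front of the work surface, level with it; the furniture and walls round the work are solid. World frame = base frame: x ahead of the robot, y to its left, z up, the work surface at z = 0. Lengths are in mm, angles in rad, forces in N, time in s.
With the tool pointing down it reaches from about 400 to 875 mm from the base axis. Payload 4.4 kg.
Tool frame: the origin (TCP) lies midway between the tips of the shut fingers; the grasp point (between the pads) lies ctrl.grip_depth behind it (ctrl.grip_depth is the distance from the TCP to the grasp point, in mm); z points along the fingers, y is the line along which they close (so a half turn about z gives the same grasp; the last joint's range is limited). The gripper opens to 85 mm and grips with 20 to 120 N. Pads are 22 mm wide; open, the fingers measure 114 mm over their backs; the gripper's body (76 mm by 85 mm) begins 54 mm behind the grasp point. The pads swing forward as they close: fully open they stand 13 mm farther back than shut.
Start: joints at [-1.369, 0.628, 0.038, 1.517, -0.027, 0.996, -0.02], TCP at [171.971, 626.853, 196.113] pointing down, gripper open.
Joint ranges: [-3.06, 3.06], [-0.37, 2.12], [-1.25, 1.32], [0.18, 2.47], [-1.1, 4.24], [0.23, 1.98], [-2.94, 2.94]. Speed limits (rad/s): [2.57, 2.57, 3.14, 3.14, 3.14, 3.14, 3.14].

### API

Orientations are given as [roll, pitch, yaw] about the fixed x, y, z axes, in that order (R = Rz(yaw) Ry(pitch) Rx(roll)).
In Python, from cell import ctrl gives the robot as it stands.
- The arm moves only by the tool carry_out, never from a script. Its argument "deltas" is one flat list of numbers, 7 for each row, row after row: the turn, a rotation vector about the tool's x, y, z in degrees, then the shift along the tool's x, y, z in m, then the closure, from -1 (fully open) to 1 (shut). In form: [wx, wy, wz, dx, dy, dz, claw, wx, wy, wz, dx, dy, dz, claw, ...]. A call has 1 to 12 rows; each row shifts and turns the commanded pose from where the row before left it, along the tool's axes as they then stand; what a row does not reach is not made up. A row lasts 1/8 s, in which the tool goes at most 62.5 mm and 10.7 degrees, less where a joint would pass 70% of its speed; a pose out of reach is approached as far as the arm can. A call with a gripper value outside its range is refused whole. The fingers move at their own pace and stop on an object; the grip force is fixed at half the most. Time passes only in rows, so rows that do not move let the fingers close. It gives the time, the measured TCP pose, the force, the opening and the grip force at its end, in the units of the state.
- ctrl.read_state(): the state, without advancing time (a new reading comes with each control period).
- ctrl.get_image(name): name is "side" or "top"; returns the picture (480x640x3 uint8, red, green, blue); there is no depth.
- ctrl.calibration(name): a dict with "mtx" (3x3 intrinsics, pixels), "R" (3x3) and "t" (3): a world point X has camera coordinates R X + t. Camera axes: x right, y down, z forward; pixel columns grow to the right and rows downward; lengths in mm; the calibration is good to about 2 mm. A picture is of the moment at which its call begins. calibration takes no time and is no camera call.
- ctrl.finish_job(): hands the job in; it is judged then, once.
The state is a dict: "clock": time; "qpos": joint angles; "qd": joint speeds; "tau": joint torques, N m; "eef_pos": TCP position; "tool_rot": TCP orientation; "force": force on the tool from outside, world axes, zero at the start; "torque": the same for the moment, N m; "width": finger opening in mm; "gripper_force": force on a finger pad.
Only numpy, scipy, OpenCV 4.12 (cv2) and the standard library are available. Lean on these libraries where they do the work, as an engineer would, in place of code of your own. Each camera call takes 0.05 s, during which the arm holds its last target. There are 200 camera calls.

### The job

Lock the steel topping bin to the counter: slide its barrel bolt fully home into the keeper. Only then lift the self-closing lid by its black bar handle to 60 degrees open (0 is shut, 90 upright) and hold it steady there for the cook to refill; finish while still holding the handle in the gripper. Leave the spice jar, the grinder and the shaker standing where they are.

Things in the scene. Friction and masses are not known exactly. Their poses are not given: they have to be found in the camera images.
- station: Fixed steel topping bin, 140 (x) by 200 (y) mm, rim 98 mm high, on a 12 mm wooden board. Origin: on the counter under the bin's centre; at yaw 0, +x points away from the robot, +y left, z up. Right of the bin (-y) the board's 80 mm wide tongue carries the barrel bolt, which runs along y at x = -30 mm; its guide loops are 37 mm high.
- bolt (a joint): Slide of the barrel bolt, m. Grows as the bolt moves along the station's -y (away from the bin). 0 = fully drawn, 0.040 = fully home in the keeper, against its stop. Starts at 0 to 0.012. About 2 N of friction; it stays where it is left.
- bolt_knob (a point): Grip point on the bolt's upright knob, a dark steel cylinder of 18 mm diameter, from 44 to 80 mm above the counter; this point is on its axis, 64 mm above the counter. It moves with the bolt and lies 70 to 110 mm right of the bin's wall.
- keeper (a point): Centre of the keeper, an aluminium staple fixed to the counter, 40 mm high and 30 mm long, at the end of the board; its 17 mm wide opening takes the tip of the bolt. This point is on the bolt's axis, 26 mm above the counter.
- lid (a joint): Hinge of the steel lid (142 x 206 x 8 mm, about 0.4 kg), rad. 0 = shut (level), grows as the front edge rises; 1.047 = 60 degrees; stop at 1.6. Weight and a spring shut it: about 2 to 4 N at the handle, at any angle up to 60 degrees.
- hinge (a point): Middle of the lid's hinge line at the bin's rear rim, 70 mm behind the bin's centre, 104 mm above the counter; the line runs along the station's y.
- pull (a point): The lid's black bar handle: round bar 12 mm thick, 110 mm long, parallel to the hinge, before the lid, in its plane, on an 8 mm prong 50 mm either side of the middle. This point: middle of the bar, 190 mm from the hinge line. 42 mm free gap between bar and lid edge. Shut: 104 mm above the counter, 120 mm before the bin's centre; pinch from above. (Rules: bar lid_c1, prongs lid_c2, lid_c3.)
- jar: Loose spice jar with black cap, 41 mm diameter, 105 mm tall, beside the bin. Origin: centre of its underside.
- grinder: Loose spice grinder with white top and black collar, 44 mm diameter, 124 mm tall, beside the bin. Origin: centre of its underside.
- shaker: Loose glass shaker with domed metal top, 44 mm diameter, 90 mm tall, beside the bin. Origin: centre of its underside.
Not all that is in view belongs to the job. Leave any green look-alike of the grinder alone.

How it is judged (in metres and radians):
On the way, in this order (a step that is already met when the one before it is completed fails the run):
1. the bolt is fully home in the keeper while the lid is still shut (value of joint bolt above 0.036 m and value of joint lid below 0.1 rad), for 0.2 s.
2. the lid is held open at 60 degrees by its bar (value of joint lid between 0.942 and 1.152 rad and (contact force between the fingers and lid_c1 above 0.5 N or contact force between the fingers and lid_c2 above 0.5 N or contact force between the fingers and lid_c3 above 0.5 N)), for 0.5 s.
At the end, for the whole second after the job is handed in: The bolt is home (within 4 mm of its stop), the lid stands at 60 degrees within 6 degrees and still (under 0.1 rad/s), the gripper's fingers are bearing on the bar handle (over 0.5 N), and the jar, grinder and shaker stand upright within 30 mm of where they were (all of step 2 and value of joint bolt above 0.036 m and velocity of joint lid between -0.1 and 0.1 rad/s and distance of each of jar, grinder, shaker from where it was at the start of the episode below 0.03 m and angle between each of jar, grinder, shaker's own z axis and vertical below 0.2 rad); the arm keeps its last pose, push and grip.
It fails at once if the lid is lifted before the bolt is home (value of joint lid above 0.17 rad and value of joint bolt below 0.034 m).
It fails at once if a bystander is shoved or knocked over (distance of any of jar, grinder, shaker from where it was at the start of the episode above 0.03 m or angle between any of jar, grinder, shaker's own z axis and vertical above 0.5 rad).
It also fails if it takes over 48 s, if anything falls off the work surface, if the arm or the gripper's body presses on something with over 40 N, if the wrist force passes 120 N, or if a joint passes its speed limit or range.

## Working session

There is one attempt and no reset: what is moved stays moved. The work goes in short steps, Python scripts to look and compute and a tool call to move; the robot and the scene stay as the last step left them, time stands still between calls to the robot, and variables do not carry over. Pictures are saved under pics/ and viewed, at most 10 in all, crops included, and the job is handed in when it is done.

Besides the shell and the picture viewer there is one more tool, called after "Call:" as name(argument=value, ...) on one line, values as JSON. carry_out: Moves the arm, as the interface text tells. Its arguments: {"type":"object","properties":{"deltas":{"type":"array"}},"required":["deltas"]}

```bash
mkdir -p pics; ls; python3 - <<'E'
from cell import ctrl
import cv2
for n in("top","side"):
    cv2.imwrite(f"pics/{n}0.png",ctrl.get_image(n)[:,:,::-1]); c=ctrl.calibration(n); print(n,c["mtx"],c["R"],c["t"])
print(ctrl.grip_depth,ctrl.read_state())
E
```

```text
pics
top [[599.10403629   0.         332.14820704]
 [  0.         599.10403629 243.41342823]
 [  0.           0.           1.        ]] [[ 0.02532673 -0.99941624 -0.02292876]
 [-0.99630384 -0.02335136 -0.08266426]
 [ 0.08208058  0.02493763 -0.99631365]] [  -3.00156769  613.51599093 1248.96849024]
side [[445.31254945   0.         316.20785897]
 [  0.         445.31254945 241.72465213]
 [  0.           0.           1.        ]] [[-0.95197117 -0.30578329 -0.01573129]
 [-0.19249372  0.63764853 -0.74588908]
 [ 0.23811145 -0.70703673 -0.66588438]] [550.50818731 177.97652764 801.15798214]
18.700000000000003 {'clock': 0.1, 'qpos': array([-1.36880773,  0.62921868,  0.03842986,  1.51828206, -0.02707078,
        0.99627683, -0.02001442]), 'qd': array([-0.00031292, -0.00222624,  0.00219597, -0.0029415 , -0.00104471,
        0.00039763, -0.00058744]), 'tau': array([ 2.94685255e-03, -5.64525747e+01,  1.23024199e+00, -1.93970847e+01,
        1.12359787e-02,  5.39257249e-03, -2.56507502e-05]), 'eef_pos': array([171.76695068, 626.25547562, 195.29894188]), 'tool_rot': array([-3.13992389e+00, -5.30636657e-05,  2.87376281e+00]), 'force': array([ 0.0295386 , -0.58248891, -0.59756   ]), 'torque': array([ 0.01841549, -0.00245758,  0.03171254]), 'gripper_force': 0.0, 'width': 85.32781264043025}
```

View pics/top0.png

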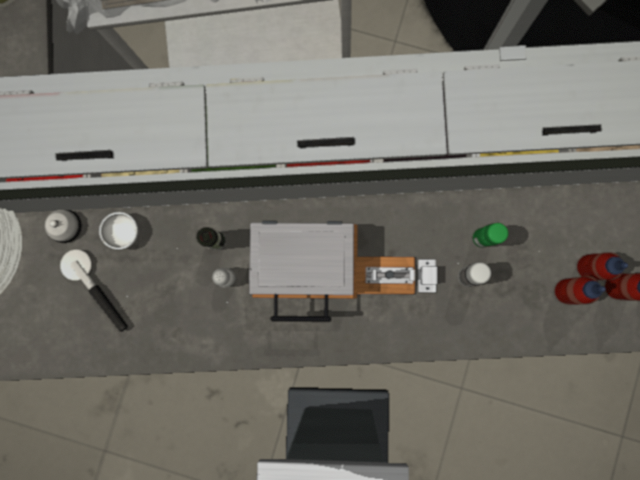

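View pics/side0.png

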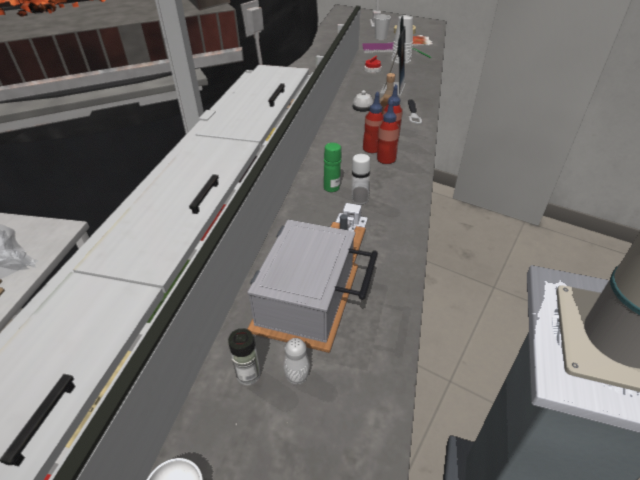

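The top view shows the bin lid at (302,258), black bar at (300,319), bolt and guides around (390,275), and keeper at (428,276). The jar is at (210,237), shaker at (224,277), grinder at (479,273), and the green look-alike at (491,235). Could be taken for the knob: dark spot at top (~395,275), guide loops (~372 and ~408,275), keeper staple (428,276). Could be taken for the handle: black bar (300,319) or the cabinet handles (326,142), (84,155), (571,129). I'll check with a close crop.

```bash
python3 - <<'E'
import cv2,numpy as np
a=cv2.imread("pics/top0.png")[240:330,350:450]; b=cv2.imread("pics/side0.png")[190:280,320:400]
f=lambda i,s:cv2.resize(i,None,fx=s,fy=s,interpolation=cv2.INTER_CUBIC)
A=f(a[:60],4);B=f(b,4.0)
o=np.zeros((max(A.shape[0],B.shape[0]),A.shape[1]+B.shape[1],3),np.uint8);o[:A.shape[0],:A.shape[1]]=A;o[:B.shape[0],A.shape[1]:]=B
cv2.imwrite("pics/crop1.png",o)
E
```

```text
(no output)
```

View pics/crop1.png

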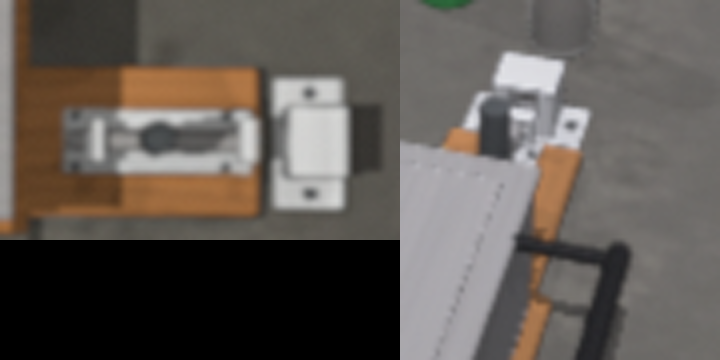

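The close crop shows the knob as a dark cylinder: top view ≈(389,274), side view ≈(343.5,216). The white staple to its right is the keeper, at (428,275) in the top view. The handle is the black bar joined to the lid by prongs.

```bash
cat > h.py <<'E'
import numpy as np,cv2
from cell import ctrl
C={n:ctrl.calibration(n) for n in("top","side")}
def ray(n,p):
    c=C[n]; return -c["R"].T@c["t"], c["R"].T@np.linalg.inv(c["mtx"])@np.array([p[0],p[1],1.])
def onz(n,p,z):
    o,d=ray(n,p); return o+d*(z-o[2])/d[2]
def tri(p,q):
    o,d=ray("top",p); e,f=ray("side",q)
    s=np.linalg.lstsq(np.c_[d,-f],e-o,rcond=None)[0]; a=o+d*s[0];b=e+f*s[1]
    return (a+b)/2,np.linalg.norm(a-b)
def dark(img,box,th,up=1):
    x0,y0,x1,y1=box; m=(img[y0:y1,x0:x1].max(2)<th).astype(np.uint8)
    n,l,s,c=cv2.connectedComponentsWithStats(m); k=1+np.argmax(s[1:,4]); ys,xs=np.nonzero(l==k)
    return np.c_[xs+x0,ys+y0].astype(np.float32)
E
python3 - <<'E'
from h import *
np.set_printoptions(precision=1,suppress=True)
t=cv2.imread("pics/top0.png");s=cv2.imread("pics/side0.png")
print("knob",tri((389.2,273.8),(343.5,216)), onz("top",(389.2,273.8),80))
b=dark(t,(262,312,340,326),45); print("bar px",b.min(0),b.max(0),len(b))
u=b[b[:,1]>315]
for x in(272,329): print("bar end",onz("top",(x,np.median(u[abs(u[:,0]-x)<8,1])),104))
r=[(x,np.median(u[u[:,0]==x,1])) for x in range(276,326)]; k=np.polyfit(*np.array(r).T,1); print("slope",k)
P,Q=[onz("top",(x,np.polyval(k,x)),104) for x in(272,329)];print(P,Q,np.arctan2(*(P-Q)[[0,1]]*[-1,1]))
for x in((250,223),(357,223),(353,294),(251,293)): print("lid",onz("top",x,108))
print("keeper top",onz("top",(427.5,275),40))
# lid mask
m=cv2.inRange(cv2.cvtColor(t,cv2.COLOR_BGR2HSV),(0,0,120),(180,40,220))[215:300,245:365]
n,l,st,c=cv2.connectedComponentsWithStats(m);kk=1+np.argmax(st[1:,4]);ys,xs=np.nonzero(l==kk)
rc=cv2.minAreaRect(np.c_[xs+245,ys+215].astype(np.float32));print(rc);print([onz("top",p,108) for p in cv2.boxPoints(rc)])
for nm,p,z in(("jar",(209,237),105),("shaker",(222,277),85),("grinder",(479,273),124),("green",(491,235),124)):print(nm,onz("top",p,z))
E
```

```text
knob (array([ 549.8, -106.4,   79.7]), np.float64(0.2560439207534005)) [ 550.  -106.4   80. ]
bar px [271. 312.] [330. 321.] 335
bar end [456.  125.3 104. ]
bar end [459.   12.5 104. ]
slope [  0.  315.4]
[456.2 125.3 104. ] [458.1  12.4 104. ] 0.017024090145253183
lid [643.7 175.3 108. ]
lid [648.6 -38.6 108. ]
lid [507.4 -33.8 108. ]
lid [504.3 168.2 108. ]
keeper top [ 550.8 -189.    40. ]
((300.8883361816406, 258.2101135253906), (103.10691833496094, 70.87879180908203), 0.7345209717750549)
[array([504.2, 172.4, 108. ]), array([645.5, 175.8, 108. ]), array([647.5, -30.4, 108. ]), array([506.8, -31.8, 108. ])]
jar [614.  257.2 105. ]
shaker [535.  231.9  85. ]
grinder [ 554.3 -277.3  124. ]
green [ 629.  -300.2  124. ]
```

Measured station centre is about (576, 71), with yaw about 0.017. The knob is at (550, -106), so the bolt is at about 8 mm and has about 32 mm to go. The bar is at (457, 69, 104). All of this agrees with the stated sizes. I'll use one tool yaw, 1.588, for both grasps, so the fingers close along station x.

Call:
carry_out(deltas=[0, 0, 10.5, 0, 0, 0, -1, 0, 0, 10.5, 0, 0, 0, -1, 0, 0, 10.5, 0, 0, 0, -1, 0, 0, 10.5, 0, 0, 0, -1, 0, 0, 10.5, 0, 0, 0, -1, 0, 0, 10.5, 0, 0, 0, -1, 0, 0, 10.7, 0, 0, 0, -1])

```text
clock: 0.98
eef_pos: [171.8, 626.5, 195.6]
tool_rot: [-3.141, 0.001, 1.581]
force: [-0.5, -0.8, -0.4]
width: 85.2
gripper_force: 0.0
```

Call:
carry_out(deltas=[0, 0, 0, -0.053, 0.0305, 0, -1, 0, 0, 0, -0.053, 0.0305, 0, -1, 0, 0, 0, -0.053, 0.0305, 0, -1, 0, 0, 0, -0.053, 0.0305, 0, -1, 0, 0, 0, -0.053, 0.0305, 0, -1, 0, 0, 0, -0.053, 0.0305, 0, -1, 0, 0, 0, -0.053, 0.0305, 0, -1, 0, 0, 0, -0.053, 0.0305, 0, -1, 0, 0, 0, -0.053, 0.0305, 0, -1, 0, 0, 0, -0.053, 0.0305, 0, -1, 0, 0, 0, -0.053, 0.0305, 0, -1, 0, 0, 0, -0.053, 0.0305, 0, -1])

```text
clock: 2.48
eef_pos: [549.2, -4.5, 195.9]
tool_rot: [-3.141, -0.0, 1.588]
force: [0.4, 0.9, 0.4]
width: 85.1
gripper_force: 0.0
```

Call:
carry_out(deltas=[0, 0, 0, -0.051, -0.0005, 0, -1, 0, 0, 0, -0.051, -0.0005, 0, -1, 0, 0, 0, 0, 0, 0.04, -1, 0, 0, 0, 0, 0, 0.04, -1, 0, 0, 0, 0, 0, 0, -1, 0, 0, 0, 0, 0, 0, -1])

```text
clock: 3.22
eef_pos: [550.0, -105.2, 117.1]
tool_rot: [3.14, 0.0, 1.588]
force: [0.5, 0.3, 0.0]
width: 85.6
gripper_force: 0.0
```

Call:
carry_out(deltas=[0, 0, 0, -0.001, 0, 0.035, -1, 0, 0, 0, 0, 0, 0.034, -1, 0, 0, 0, 0, 0, 0, -1, 0, 0, 0, 0, 0, 0, 1, 0, 0, 0, 0, 0, 0, 1, 0, 0, 0, 0, 0, 0, 1, 0, 0, 0, 0, 0, 0, 1, 0, 0, 0, 0, 0, 0, 1, 0, 0, 0, 0, 0, 0, 1])

```text
clock: 4.35
eef_pos: [549.2, -106.0, 47.1]
tool_rot: [-3.141, -0.0, 1.587]
force: [0.8, 0.2, -0.1]
width: -0.3
gripper_force: 0.0
```

The fingers closed on nothing, so I'll look before doing anything else.

```bash
python3 - <<'E'
from h import *
t=ctrl.get_image("top");s=ctrl.get_image("side")
f=lambda i:cv2.resize(i[:,:,::-1],None,fx=4,fy=4,interpolation=cv2.INTER_CUBIC)
cv2.imwrite("pics/c2.png",np.hstack([f(t[225:325,350:450]),f(s[170:270,310:410])]))
st=ctrl.read_state();print(st["width"],st["eef_pos"])
for p in ([549,-106,47],[549,-106,80],[549,-106,66]):
  for n in C:
    c=C[n];q=c["mtx"]@(c["R"]@p+c["t"]);print(n,q[:2]/q[2])
E
```

```text
0.10616547948748752 [ 549.18917692 -105.98324577   47.02381531]
top [387.87409698 274.76808195]
side [343.39123968 227.8703856 ]
top [389.01207169 274.27008106]
side [343.77522999 216.05617972]
top [388.52183801 274.48461729]
side [343.61018451 221.13412369]
```

View pics/c2.png

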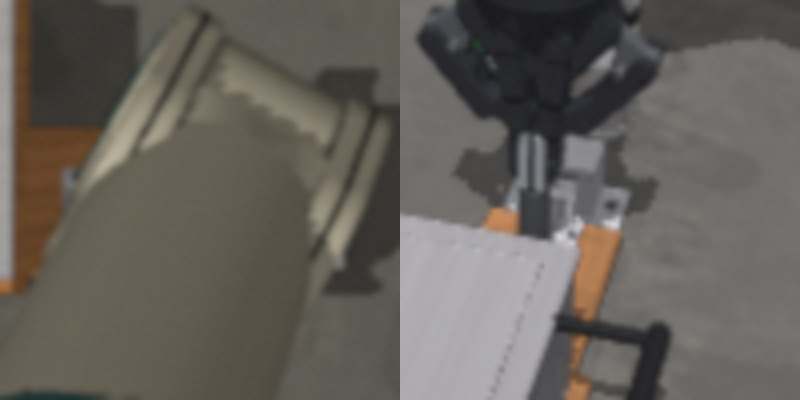

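```bash
python3 - <<'E'
from h import *
a=cv2.imread("pics/side0.png").max(2);b=ctrl.get_image("side").max(2)
for r in range(200,234,2): print(r,a[r,338:352],b[r,338:352])
print(ray("side",(343,216))[0])
E
```

```text
200 [111 111 110 109 108 108 109 109 110 109 108 108 107 104] [46 48 46 43 38 37 41 44 43 45 44 42 39 44]
202 [110 109 106 103 102 105 107 112 120 125 122 121 116 112] [44 45 50 49 44 47 48 46 46 46 45 43 42 47]
204 [109 109 108 108 108 109 117 165 219 224 220 218 213 210] [ 40  70 107 114  87  99 130  89  53  38  37  40  60  99]
206 [109 108 108 108 109 116 158 216 225 225 225 224 223 224] [ 50  87 127 121  85  92 130 121  81  47  42  45  65 109]
208 [110 111 111 110 112 141 197 224 226 226 226 226 226 225] [ 55  91 130 121  85  92 130 121  83  50  44  45  76 120]
210 [111 110 110 110 118 162 216 226 227 225 224 223 224 226] [ 54  91 130 118  75  96 130 120  81  60  54  54  80 123]
212 [111 115 121 119 119 132 153 154 150 138 147 163 177 179] [ 51  90 130 118  75  96 130 119  74  49  46  59  86 105]
214 [141 191 199 159 128 115 120 126 126 110 102  97  88  82] [ 76 108 131 118  76  96 130 118  72  48  57  76  85  80]
216 [180 176 116  96  94  96  96  98  99 112 131 128 137 140] [114 124 124 114  75  95 128 119  82  79 104 115 131 134]
218 [214 182  90  77  86  89  89  87  87 150 217
[... 252 characters left out ...]
] [165 120  67  63  66  67  66  64  62  79 105 103 102 129]
224 [175 131  68  61  63  65  64  62  65  92 127 128 119 138] [180 136  70  63  66  67  65  64  64  81 102 101 109 127]
226 [163 122  65  62  64  64  62  61  62  76  97 117 148 173] [166 124  67  62  66  66  64  62  63  78  95 106 125 145]
228 [151 116  81  78  74  70  65  60  60  85 139 192 205 184] [156 120  83  81  77  72  66  61  62  86 143 191 200 187]
230 [168 167 167 166 160 155 151 153 153 143 160 186 187 189] [172 171 170 171 164 159 155 156 157 147 165 190 192 194]
232 [169 168 169 168 168 168 169 170 171 170 171 170 169 174] [173 171 173 174 172 172 173 174 175 176 176 173 173 178]
[367.56239739 621.29784983 674.88953678]
```

Call:
carry_out(deltas=[0, 0, 0, 0, 0, 0, -1, 0, 0, 0, 0, 0, 0, -1, 0, 0, 0, 0, 0, 0, -1, 0, 0, 0, 0, 0, 0, -1, 0, 0, 0, 0, 0, 0, -1, 0, 0, 0, 0, 0, 0, -1])

```text
clock: 5.25
eef_pos: [549.2, -106.0, 47.1]
tool_rot: [-3.142, -0.0, 1.587]
force: [-0.4, 0.1, 0.1]
width: 85.1
gripper_force: 0.0
```

```bash
python3 - <<'E'
from h import *
s=ctrl.get_image("side")
im=cv2.resize(s[120:250,270:420,::-1],None,fx=4,fy=4,interpolation=cv2.INTER_CUBIC)
c=C["side"]
for p in ([549-42.5,-106,60],[549+42.5,-106,60],[549,-106,120],[549,-106,80]):
    q=c["mtx"]@(c["R"]@p+c["t"]);q=q[:2]/q[2];print(p,q)
    cv2.circle(im,tuple(int(v) for v in (q-[270,120])*4),3,(0,0,255),-1)
cv2.imwrite("pics/c3.png",im)
E
```

```text
[506.5, -106, 60] [362.66069362 226.89308597]
[591.5, -106, 60] [324.81625328 219.74257377]
[549, -106, 120] [344.26508152 200.98494808]
[549, -106, 80] [343.77522999 216.05617972]
```

View pics/c3.png

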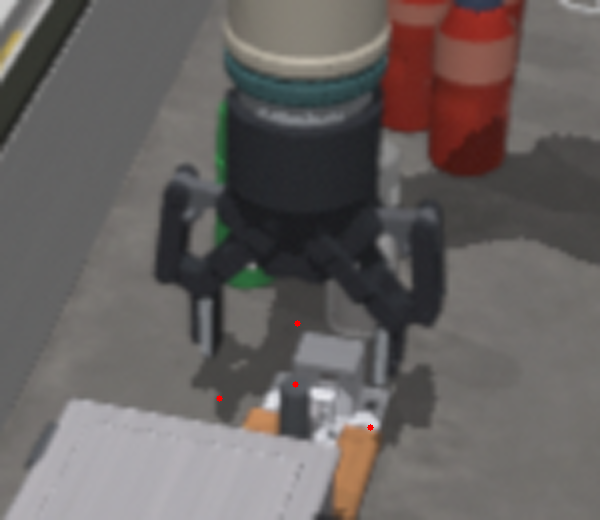

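The closed fingertips covered the back of the knob's top face, and the open tips appear about 11 rows above where they should be. So the fingers are really about 30–35 mm higher than the reported TCP suggests. I'll go down in steps with the fingers open and check each time.

Call:
carry_out(deltas=[0, 0, 0, 0, 0, 0.012, -1, 0, 0, 0, 0, 0, 0.013, -1, 0, 0, 0, 0, 0, 0, -1, 0, 0, 0, 0, 0, 0, -1])

```text
clock: 5.8
eef_pos: [549.1, -106.1, 21.8]
tool_rot: [-3.141, -0.0, 1.587]
force: [0.3, -0.8, -1.1]
width: 85.4
gripper_force: 0.0
```

```bash
python3 - <<'E'
from h import *
s=ctrl.get_image("side")
im=cv2.resize(s[120:250,270:420,::-1],None,fx=4,fy=4,interpolation=cv2.INTER_CUBIC)
cv2.imwrite("pics/c4.png",im);print(ctrl.read_state()["eef_pos"])
E
```

```text
[ 549.35088864 -106.12737732   22.08223323]
```

View pics/c4.png

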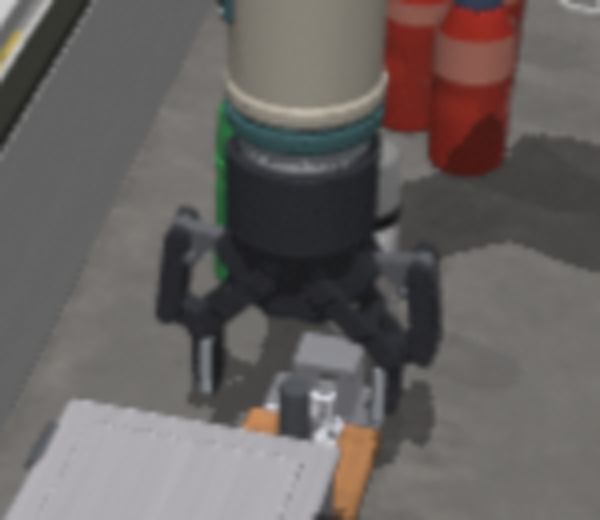

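The tips are now at about row 218 in the side view, px (322,218), which means roughly z 62 when open and 50 when closed. The knob sits between them, so I'll go down 3 mm more and close.

Call:
carry_out(deltas=[0, 0, 0, 0, 0, 0.003, -1, 0, 0, 0, 0, 0, 0, 1, 0, 0, 0, 0, 0, 0, 1, 0, 0, 0, 0, 0, 0, 1, 0, 0, 0, 0, 0, 0, 1, 0, 0, 0, 0, 0, 0, 1, 0, 0, 0, 0, 0, 0, 1])

```text
clock: 6.72
eef_pos: [549.6, -106.0, 19.4]
tool_rot: [3.141, 0.0, 1.588]
force: [0.8, -0.5, 3.7]
width: 15.9
gripper_force: 58.6
```

Call:
carry_out(deltas=[0, 0, 0, -0.006, 0, 0, 1, 0, 0, 0, -0.006, 0, 0, 1, 0, 0, 0, -0.006, 0, 0, 1, 0, 0, 0, -0.006, 0, 0, 1, 0, 0, 0, 0, 0, 0, 1])

```text
clock: 7.35
eef_pos: [550.0, -131.0, 19.4]
tool_rot: [3.141, 0.001, 1.587]
force: [0.9, -0.8, 5.5]
width: 15.7
gripper_force: 58.9
```

Call:
carry_out(deltas=[0, 0, 0, -0.004, 0, 0, 1, 0, 0, 0, -0.003, 0, 0, 1, 0, 0, 0, -0.002, 0, 0, 1, 0, 0, 0, 0, 0, 0, 1])

```text
clock: 7.85
eef_pos: [550.1, -138.5, 19.4]
tool_rot: [3.141, -0.001, 1.588]
force: [-0.3, 2.0, 5.4]
width: 15.8
gripper_force: 59.0
```

Call:
carry_out(deltas=[0, 0, 0, -0.002, 0, 0, 1, 0, 0, 0, -0.002, 0, 0, 1, 0, 0, 0, 0, 0, 0, 1])

```text
clock: 8.22
eef_pos: [550.1, -138.5, 19.3]
tool_rot: [-3.141, -0.006, 1.59]
force: [0.3, 8.2, 8.7]
width: 15.8
gripper_force: 59.3
```

```bash
python3 - <<'E'
from h import *
s=ctrl.get_image("side")
im=cv2.resize(s[120:250,270:420,::-1],None,fx=4,fy=4,interpolation=cv2.INTER_CUBIC)
cv2.imwrite("pics/c5.png",im);st=ctrl.read_state();print(st["eef_pos"],st["force"],st["width"])
E
```

```text
[ 550.04219964 -138.4795843    19.3391768 ] [0.40409341 8.29723898 8.83833085] 15.977481740051948
```

View pics/c5.png

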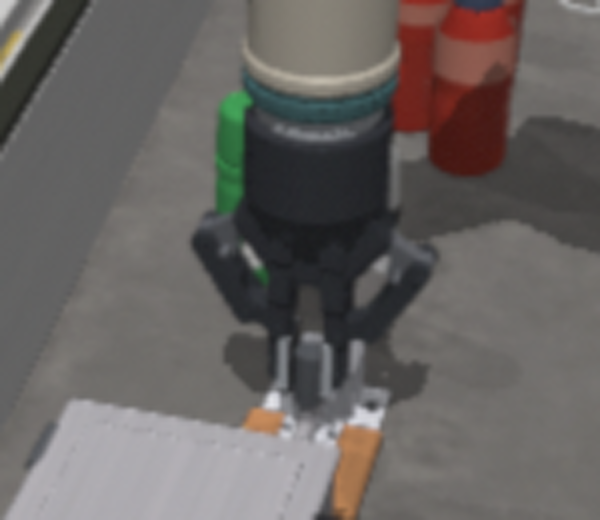

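The bolt hit its stop at y = -138.5, exactly the predicted 32 mm of travel, and the reaction rose to 8 N. I'll release and go to the handle.

Call:
carry_out(deltas=[0, 0, 0, 0.002, 0, 0, 1, 0, 0, 0, 0, 0, 0, -1, 0, 0, 0, 0, 0, 0, -1, 0, 0, 0, 0, 0, 0, -1, 0, 0, 0, 0, 0, 0, -1, 0, 0, 0, 0, 0, -0.045, -1, 0, 0, 0, 0, 0, -0.045, -1, 0, 0, 0, 0, 0, -0.045, -1, 0, 0, 0, 0.05, -0.022, 0, -0.1, 0, 0, 0, 0.05, -0.022, 0, -0.1, 0, 0, 0, 0.05, -0.022, 0, -0.1, 0, 0, 0, 0.05, -0.022, 0, -0.1])

```text
clock: 9.78
eef_pos: [457.8, 58.9, 154.2]
tool_rot: [3.141, -0.0, 1.587]
force: [1.2, 0.7, 0.4]
width: 47.1
gripper_force: 0.0
```

Call:
carry_out(deltas=[0, 0, 0, 0.011, -0.0015, 0, -0.1, 0, 0, 0, 0, 0, 0, -0.1, 0, 0, 0, 0, 0, 0, -0.1])

```text
clock: 10.15
eef_pos: [457.7, 66.8, 154.2]
tool_rot: [3.141, 0.001, 1.585]
force: [-0.7, 1.4, 1.0]
width: 46.6
gripper_force: 0.0
```

```bash
python3 - <<'E'
from h import *
s=ctrl.get_image("side");t=ctrl.get_image("top")
f=lambda i:cv2.resize(i[:,:,::-1],None,fx=4,fy=4,interpolation=cv2.INTER_CUBIC)
cv2.imwrite("pics/c6.png",np.hstack([f(s[170:310,320:420]),f(t[220:360,350:450])]));st=ctrl.read_state();print(st["eef_pos"],st["force"],st["width"],st["tool_rot"])
p0=st["eef_pos"]
c=C["side"]
for dz in(0,28):
  q=c["mtx"]@(c["R"]@(p0+[0,0,dz])+c["t"]);print(q[:2]/q[2])
a=cv2.imread("pics/top0.png"); b=t[:,:,::-1]
E
```

```text
[457.49583806  66.81212308 154.14544807] [-0.12783304  0.31622734 -0.09203522] 46.967691866124085 [3.14104757e+00 6.93045363e-04 1.58457639e+00]
[370.17551737 251.99837849]
[371.26788683 239.71525383]
```

View pics/c6.png

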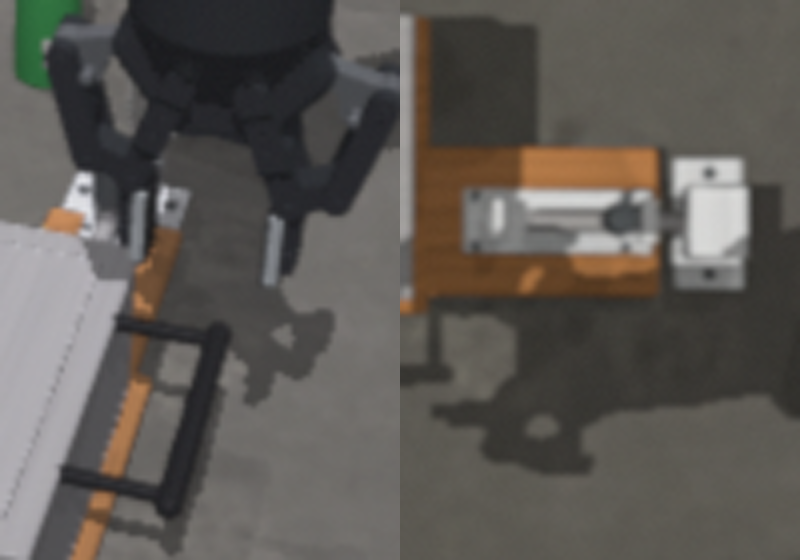

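The bolt is visibly home: the knob is at top px (406,274) and the bolt tip enters the keeper. In the side view the fingers straddle the bar in x, with tips at (354,235) and (388,241) and the bar middle at (368,274). The constant z offset of about 28 mm still holds, so I'll descend 97 mm.

Call:
carry_out(deltas=[0, 0, 0, 0, 0, 0.04, -0.1, 0, 0, 0, 0, 0, 0.035, -0.1, 0, 0, 0, 0, 0, 0.02, -0.1, 0, 0, 0, 0, 0, 0.002, -0.1, 0, 0, 0, 0, 0, 0, -0.1, 0, 0, 0, 0, 0, 0, 1, 0, 0, 0, 0, 0, 0, 1, 0, 0, 0, 0, 0, 0, 1, 0, 0, 0, 0, 0, 0, 1, 0, 0, 0, 0, 0, 0, 1, 0, 0, 0, 0, 0, 0, 1])

```text
clock: 11.62
eef_pos: [456.5, 68.6, 57.2]
tool_rot: [-3.141, -0.0, 1.588]
force: [-2.2, -0.1, 4.8]
width: 9.9
gripper_force: 58.7
```

Call:
carry_out(deltas=[0, 0, 0, 0, 0.0007, -0.0166, 1, 0, 0, 0, 0, 0.0022, -0.0164, 1, 0, 0, 0, 0, 0.0036, -0.0162, 1, 0, 0, 0, 0, 0.005, -0.0158, 1, 0, 0, 0, 0, 0.0063, -0.0153, 1, 0, 0, 0, 0, 0.0077, -0.0147, 1, 0, 0, 0, 0, 0, 0, 1])

```text
clock: 12.5
eef_pos: [479.2, 69.0, 151.6]
tool_rot: [-3.135, -0.0, 1.588]
force: [-5.7, -0.1, -1.0]
width: 9.8
gripper_force: 58.8
```

Call:
carry_out(deltas=[0, 0, 0, 0, 0.0089, -0.014, 1, 0, 0, 0, 0, 0.0101, -0.0132, 1, 0, 0, 0, 0, 0.0112, -0.0122, 1, 0, 0, 0, 0, 0.0122, -0.0112, 1, 0, 0, 0, 0, 0.0132, -0.0101, 1, 0, 0, 0, 0, 0.014, -0.0089, 1, 0, 0, 0, 0, 0, 0, 1, 0, 0, 0, 0, 0, 0, 1])

```text
clock: 13.5
eef_pos: [545.0, 70.2, 223.4]
tool_rot: [-3.129, -0.003, 1.587]
force: [-21.6, -0.2, 29.2]
width: 9.4
gripper_force: 62.0
```

```bash
python3 - <<'E'
from h import *
s=ctrl.get_image("side")
f=lambda i:cv2.resize(i[:,:,::-1],None,fx=3,fy=3,interpolation=cv2.INTER_CUBIC)
cv2.imwrite("pics/c7.png",f(s[140:340,220:420]));st=ctrl.read_state();print(st["eef_pos"],st["force"],st["width"],st["tool_rot"])
# expected far/near lid front corner (140.. from hinge 142) for several angles
c=C["side"]
for a in(50,55,60,65,70):
  r=np.radians(a);o=[]
  for y in(-31,175,):
    p=np.array([646.5-143*np.cos(r)+4*np.sin(r)+ (0.017*(72-y)),y,104+143*np.sin(r)+4*np.cos(r)])
    q=c["mtx"]@(c["R"]@p+c["t"]);o.append(((q[:2]/q[2]-[220,140])*3).round())
  print(a,o)
E
```

```text
[544.98790135  70.22052246 223.38783743] [-20.73887251  -0.45127371  28.81544954] 9.40811279364365 [-3.12859405e+00 -2.53128229e-03  1.58740152e+00]
50 [array([328., 123.]), array([217., 348.])]
55 [array([312., 110.]), array([197., 333.])]
60 [array([295.,  99.]), array([176., 320.])]
65 [array([277.,  88.]), array([154., 307.])]
70 [array([259.,  79.]), array([132., 296.])]
```

View pics/c7.png

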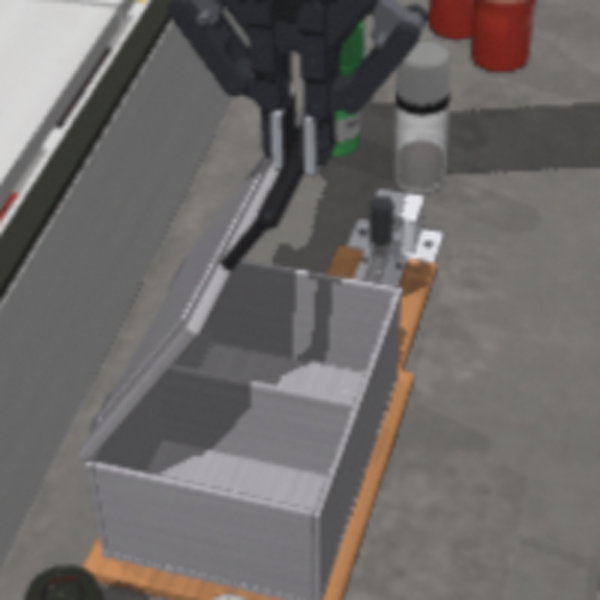

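The near lid corner is at crop (188,328), which puts the lid at about 58°. The bar is gripped, but the tool is pushed outward along the radius with about 35 N. I'll ease the command outward.

Call:
carry_out(deltas=[0, 0, 0, 0, -0.0015, -0.002, 1, 0, 0, 0, 0, -0.001, -0.002, 1, 0, 0, 0, 0, 0, 0, 1, 0, 0, 0, 0, 0, 0, 1])

```text
clock: 14.05
eef_pos: [547.8, 70.1, 225.3]
tool_rot: [-3.138, -0.0, 1.588]
force: [-5.8, 0.3, 4.1]
width: 9.4
gripper_force: 59.6
```

```bash
python3 - <<'E'
from h import *
s=ctrl.get_image("side")
im=cv2.resize(s[200:300,220:340,::-1],None,fx=6,fy=6,interpolation=cv2.INTER_CUBIC)
c=C["side"]
for a,col in((54,(255,0,0)),(60,(0,0,255)),(66,(0,255,0))):
  r=np.radians(a)
  for y in(175,):
   for h in(4,-4):
    L=[]
    for d in(143,0):
     p=np.array([646.5-d*np.cos(r)+h*np.sin(r)+0.017*(72-y),y,104+d*np.sin(r)+h*np.cos(r)])
     q=c["mtx"]@(c["R"]@p+c["t"]);L.append(tuple(int(v) for v in (q[:2]/q[2]-[220,200])*6))
    cv2.line(im,L[0],L[1],col,1);cv2.circle(im,L[0],4,col,-1)
cv2.imwrite("pics/c8.png",im);st=ctrl.read_state();print(st["eef_pos"],st["force"],np.abs(st["qd"]).max())
E
```

```text
[547.82492151  70.17710383 225.28182525] [-5.03492896  0.28547831  3.79208041] 0.00229253144322083
```

View pics/c8.png

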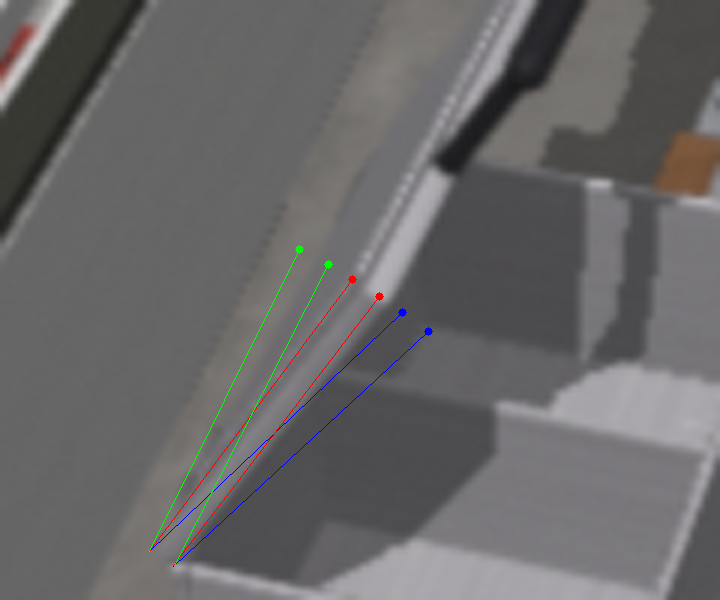

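The lid's near edge lies on the 60° line, with its corner at crop (380,300). The arm is still and the grip is holding, so I'll hold half a second and hand in.

Call:
carry_out(deltas=[0, 0, 0, 0, 0, 0, 1, 0, 0, 0, 0, 0, 0, 1, 0, 0, 0, 0, 0, 0, 1, 0, 0, 0, 0, 0, 0, 1, 0, 0, 0, 0, 0, 0, 1])

```text
clock: 14.72
eef_pos: [547.8, 70.2, 225.3]
tool_rot: [-3.138, -0.0, 1.588]
force: [-6.5, 0.0, 4.2]
width: 9.4
gripper_force: 59.6
```

```bash
python3 -c "
from cell import ctrl
print(ctrl.finish_job())"
```

```text
the job is handed in; nothing more can be done
None
```

The job is handed in at about 15 s, with the bolt home against its stop and the lid held steady at about 60° by its bar; the hand-in gave no verdict, and I saw no contact with the jar, grinder or shaker.

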